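# Load the jar carrier and lift it level

### The job

Stand the two glass jars from the front part of the bench upright in the wooden carrier while it stands on the bench, one in each square cell, setting them in gently (they are glass: no dropping or pressing). Then take the carrier by the bar of its handle, lift it straight up until its underside is about 15 cm above the bench, keep it level and still, and finish while holding it there in the air: do not put it down or let go. Leave the white glue bottle, the roll of tape and the small black tub where they are, and so the third jar at the far edge of the bench, which is not part of the job.

Things in the scene. Friction and masses are not known exactly. Their poses are not given: they have to be found in the camera images.
- carrier: Loose open plywood carrier, 0.35 kg, 86 mm along its x, 186 mm along y, flat on the bench, turned up to 0.5 rad. Origin: centre of its underside; z up. Floor 6 mm thick; walls 6 to 8 mm thick, 30 mm high. Two 70 x 70 mm cells at y = +52 and -52 mm; the 22 mm slot between them stays empty. Handle over the middle: uprights at x = +-39 mm (8 x 34 mm in x, y, 130 mm high) and a bar between them.
- cell_a (a point): Centre of the floor of the carrier's cell at its +y side (6 mm above the carrier's underside); axes as the carrier's.
- cell_b (a point): Centre of the floor of the carrier's cell at its -y side (6 mm above the carrier's underside); axes as the carrier's.
- carrier_bar (a point): Centre of the handle bar, 118 mm above the carrier's underside. The bar runs along the carrier's x, 70 mm free length between the uprights, 14 mm thick (along y) and 24 mm high (106 to 130 mm above the underside). Flat sides to pinch across y.
- jar_1: Closed round glass jar with a yellow lid, 56 mm diameter, 75 mm tall, 0.12 to 0.25 kg, standing upright on the bench. Origin: centre of its underside; z up along the jar. Either jar may go in either cell. The lid is fixed. (A like jar fixed at the far edge of the bench, beyond 0.8 m, is not part of the job.)
- jar_2: The other jar, same shape, size and range of weight; origin: centre of its underside, z up. The two may differ in weight.
- glue: Bystander: white squeeze bottle with a pointed red nozzle, 52 mm diameter, 142 mm tall, standing. Origin: centre of its underside. Leave it alone.
- tape_roll: Bystander: roll of beige masking tape lying flat, 96 mm diameter, 25 mm high. Origin: centre of its underside. Leave it alone.
- tub: Bystander: small round black plastic tub, 56 mm diameter, 36 mm high. Origin: centre of its underside. Leave it alone.
Mind the look-alikes: they are no part of the job. Leave any blue look-alike of the jar_1 alone.

How it is judged (in metres and radians):
On the way, in this order (a step that is already met when the one before it is completed fails the run):
1. both jars stand upright in the carrier, one in each cell, let go, while the carrier still stands on the bench (((horizontal distance between jar_1 and cell_a below 0.012 m and z of jar_1 in the frame of cell_a between -0.006 and 0.012 m and horizontal distance between jar_2 and cell_b below 0.012 m and z of jar_2 in the frame of cell_b between -0.006 and 0.012 m) or (horizontal distance between jar_1 and cell_b below 0.012 m and z of jar_1 in the frame of cell_b between -0.006 and 0.012 m and horizontal distance between jar_2 and cell_a below 0.012 m and z of jar_2 in the frame of cell_a between -0.006 and 0.012 m)) and height (world z) of carrier below 0.008 m and angle between carrier's own z axis and vertical below 0.05 rad and angle between each of jar_1, jar_2's own z axis and vertical below 0.15 rad and contact force between the fingers and jar_1 below 0.2 N and contact force between the fingers and jar_2 below 0.2 N), for 0.2 s.
2. the loaded carrier is held by the fingers in the air, level and still (world y of carrier above -0.22 m and world x of carrier below 0.72 m and height (world z) of carrier between 0.1 and 0.22 m and angle between carrier's own z axis and vertical below 0.1 rad and contact force between the fingers and carrier above 2 N and linear speed of carrier below 0.04 m/s and angular speed of carrier below 0.2 rad/s and ((horizontal distance between jar_1 and cell_a below 0.012 m and z of jar_1 in the frame of cell_a between -0.006 and 0.012 m and horizontal distance between jar_2 and cell_b below 0.012 m and z of jar_2 in the frame of cell_b between -0.006 and 0.012 m) or (horizontal distance between jar_1 and cell_b below 0.012 m and z of jar_1 in the frame of cell_b between -0.006 and 0.012 m and horizontal distance between jar_2 and cell_a below 0.012 m and z of jar_2 in the frame of cell_a between -0.006 and 0.012 m)) and angle between each of jar_1, jar_2's own z axis and vertical below 0.15 rad and contact force between carrier and glue below 0.3 N and contact force between carrier and tape_roll below 0.3 N and contact force between carrier and tub below 0.3 N and contact force between each of the arm, the fingers and jar_1 below 0.2 N and contact force between each of the arm, the fingers and jar_2 below 0.2 N), for 0.3 s.
At the end, for the whole second after the job is handed in: Fingers hold the carrier over open bench (x under 0.72, y over -0.22 m), underside 10 to 22 cm above the bench, tilt under 0.10 rad, below 0.04 m/s and 0.2 rad/s; one jar on each cell floor (12 mm from centre, tilt under 0.15 rad); no robot on the jars, no bystander on the carrier (all of step 2); the arm keeps its last pose, push and grip.
It fails at once if a jar is dropped (falls freely, faster than 0.5 m/s, out of the fingers) ((linear speed of jar_1 above 0.5 m/s and contact force between the fingers and jar_1 below 0.1 N) or (linear speed of jar_2 above 0.5 m/s and contact force between the fingers and jar_2 below 0.1 N)).
It fails at once if a jar is pressed hard into the carrier (over 60 N between jar and carrier) (contact force between any of jar_1, jar_2 and carrier above 60 N).
It fails at once if a jar is knocked over (tilted more than 0.6 rad) (angle between any of jar_1, jar_2's own z axis and vertical above 0.6 rad).
It fails at once if the carrier is tilted more than 0.35 rad (angle between carrier's own z axis and vertical above 0.35 rad).
It fails at once if the glue bottle, tape roll or tub is moved more than 30 mm (distance of any of glue, tape_roll, tub from where it was at the start of the episode above 0.03 m).
It also fails if it takes over 72 s, if anything falls off the work surface, if the arm or the gripper's body presses on something with over 40 N, if the wrist force passes 120 N, or if a joint passes its speed limit or range.

### The arm

A 6-joint arm with a two-finger parallel gripper is mounted at the origin on a cart in front of the work surface, level with it; the furniture and walls round the work are solid. World frame = base frame: x ahead of the robot, y to its left, z up, the work surface at z = 0. Lengths are in mm, angles in rad, forces in N, time in s.
With the tool pointing down it reaches from about 350 to 875 mm from the base axis. Payload 4.2 kg.
Tool frame: the origin (TCP) lies between the finger pads; the fingertips stand 11 mm ahead of it and the grasp point (between the pads) lies 8 mm behind it; z points along the fingers, y is the direction in which the jaws open and shut (so a half turn about z gives the same grasp; the last joint's range is limited). The gripper opens to 85 mm and grips with 20 to 120 N. Pads are 22 mm wide; open, the fingers measure 114 mm over their backs; the gripper's body (76 mm by 85 mm) begins 54 mm behind the grasp point. The pads swing forward as they close: fully open they stand 13 mm farther back than shut.
Start: joints at [1.562, 0.385, 0.008, 0, -1.194, -0.259], TCP at [165.35, 602.71, 242.312] pointing down, gripper open.
Joint ranges: [-3.14, 3.14], [-1.21, 2.06], [-1.07, 1.41], [-3.16, 2.05], [-2.99, -0.16], [-3.1, 3.1]. Speed limits (rad/s): [2.79, 2.79, 3.14, 3.14, 3.14, 3.14].

### API

Orientations are given as a unit quaternion [x, y, z, w].
In Python, from bench import * gives the robot as it stands. The module is installed in compiled form; this text tells all that it offers.
- The arm moves only by the tool drive_tool, never from a script. Its argument "increments" is a list of rows, each a list of 3 entries, a list of its own where there are three numbers: the gripper command: -1 is shut, 1 is fully open, values between are in proportion, then the shift along the tool's x, y, z scaled (see below), then the turn about the tool's z scaled (see below). In form: [[hand, [tx, ty, tz], turn], ...]. A call has 1 to 20 rows; each row shifts and turns the commanded pose from where the row before left it, along the tool's axes as they then stand; what a row does not reach is not made up. The controller multiplies each number of a shift by 0.3 m and each number of a turn by 2 rad. A row lasts 1/8 s, in which the tool goes at most 62.5 mm and 10.7 degrees, less where a joint would pass 70% of its speed; a pose out of reach is approached as far as the arm can. A call with a number of a shift or a turn outside -1 to 1 is refused whole. A call with a gripper value outside its range is refused whole. The fingers move at their own pace and stop on an object; the grip force is fixed at half the most. Time passes only in rows, so rows that do not move let the fingers close. It gives the time, the measured TCP pose, the force and the opening at its end, in the units of the state.
- read_state(): the state, without advancing time (a new reading comes with each control period).
- get_image(name): name is "scene" or "top" or "wrist"; returns the picture (400x640x3 uint8, red, green, blue); there is no depth.
- calibration(name): a dict with "fovy" (degrees; the focal length in pixels is half the picture's height over the tangent of half this angle, whatever the lens; pixels are square), "cx", "cy" (the principal point, pixels), "R" (3x3) and "t" (3): a world point X has camera coordinates R X + t. Camera axes: x right, y down, z forward; pixel columns grow to the right and rows downward; lengths in mm; the calibration is good to about 2 mm. A picture is of the moment at which its call begins: read the wrist's pose just before it. calibration takes no time and is no camera call; for the wrist camera it gives the pose at the moment of the call.
- job_done(): hands the job in, once; it reports no verdict.
The state is a dict: "clock": time; "joints": joint angles; "joint_vel": joint speeds; "joint_efforts": joint torques, N m; "position": TCP position; "ee_rot": TCP orientation; "contact_force": force on the tool from outside, world axes, zero at the start; "wrist_torque": the same for the moment, N m; "gripper_width": finger opening in mm.
Only numpy, scipy, OpenCV 4.12 (cv2) and the standard library are available. Lean on these libraries where they do the work, as an engineer would, in place of code of your own. Each camera call takes 0.05 s, during which the arm holds its last target.

## Working session

There is one attempt and no reset: what is moved stays moved. The work goes in short steps, Python scripts to look and compute and a tool call to move; the robot and the scene stay as the last step left them, time stands still between calls to the robot, and variables do not carry over. Pictures are saved under pics/ and viewed, and the job is handed in when it is done.

Besides the shell and the picture viewer there is one more tool, called after "Emit:" by a JSON object that holds its "name" and its "arguments", one argument or row to a line. drive_tool: Moves the arm, as the interface text tells. Shifts and turns lie within -1 to 1; 1 stands for 0.3 m of shift or 2 rad of turn. Its arguments: {"type":"object","properties":{"increments":{"type":"array"}},"required":["increments"]}

```bash
mkdir -p pics; cat > h.py <<'E'
from bench import *
import numpy as np, cv2
def snap(n,f):
    c=calibration(n); im=get_image(n); cv2.imwrite(f'pics/{f}.png',im[:,:,::-1]); np.save(f'pics/{f}.npy',im)
    import pickle; pickle.dump(c,open(f'pics/{f}.pkl','wb')); return im,c
def load(f):
    import pickle; return np.load(f'pics/{f}.npy'),pickle.load(open(f'pics/{f}.pkl','rb'))
def ray(c,u,v,z):
    f=200/np.tan(np.radians(c['fovy'])/2); R=np.array(c['R']);t=np.array(c['t'])
    d=R.T@np.array([(u-c['cx'])/f,(v-c['cy'])/f,1]); o=-R.T@t
    return o+d*(z-o[2])/d[2]
def proj(c,X):
    f=200/np.tan(np.radians(c['fovy'])/2); p=np.array(c['R'])@np.array(X)+np.array(c['t'])
    return np.array([c['cx']+f*p[0]/p[2],c['cy']+f*p[1]/p[2]])
E
python3 - <<'E'
from h import *
s=read_state(); print(s)
for n in ['scene','top','wrist']:
    im,c=snap(n,n+'0'); print(n,c)
E
```

```text
{'clock': 0.0, 'joints': array([ 1.56159534e+00,  3.85540189e-01,  6.61221082e-03, -5.00127055e-04,
       -1.19400872e+00, -2.58611678e-01]), 'joint_vel': array([-0.00074704,  0.00027975,  0.00199808,  0.00017214,  0.00050408,
        0.00100057]), 'joint_efforts': array([-1.28087442e-03, -3.92286336e+01,  1.88398987e+01,  4.18635383e+00,
       -4.58396549e-03,  3.60597141e-06]), 'position': array([165.214186  , 602.17656226, 241.22595015]), 'ee_rot': array([ 9.91035020e-01, -1.33597864e-01, -9.75061984e-05,  1.09078412e-03]), 'contact_force': array([ 0.60313882, -0.4591593 ,  0.46384463]), 'wrist_torque': array([-0.01001622, -0.05215948, -0.04153149]), 'gripper_width': 85.74253769806973}
scene {'fovy': 56.17712177605223, 'cx': 314.58638887119895, 'cy': 199.1165430006858, 'R': array([[ 0.86021061, -0.50992964,  0.00307498],
       [-0.24129483, -0.4123426 , -0.87849325],
       [ 0.44923769,  0.75494724, -0.47774487]]), 't': array([-403.158582  ,  255.51184356,  820.62487946])}
top {'fovy': 47.538571185159896, 'cx': 320.62820972974055, 'cy': 200.35146499405226, 'R': array([[-1.67095619e-02, -9.99858358e-01, -2.01338722e-03],
       [-9.89506149e-01,  1.68255342e-02, -1.43507779e-01],
       [ 1.43521329e-01, -4.05693088e-04, -9.89647141e-01]]), 't': array([  96.77430005,  543.35039646, 1331.14645846])}
wrist {'fovy': 65.08002161031584, 'cx': 322.50817380603564, 'cy': 198.95113579648364, 'R': array([[-0.2645373 , -0.96437259,  0.00234839],
       [-0.91481674,  0.25171272,  0.31583388],
       [-0.30517266,  0.0814015 , -0.9488116 ]]), 't': array([623.28070602, -40.63184739, 379.95051063])}
```

View pics/top0.png

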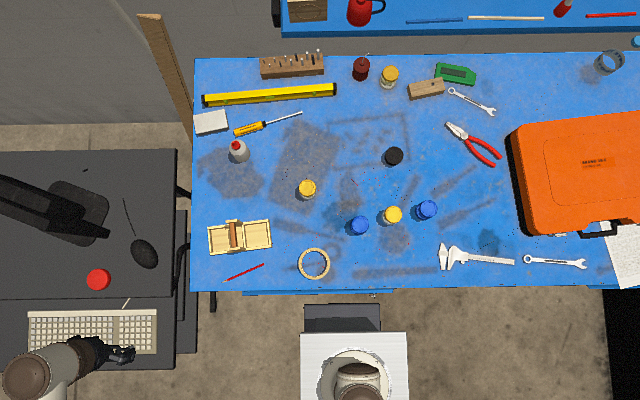

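View pics/scene0.png

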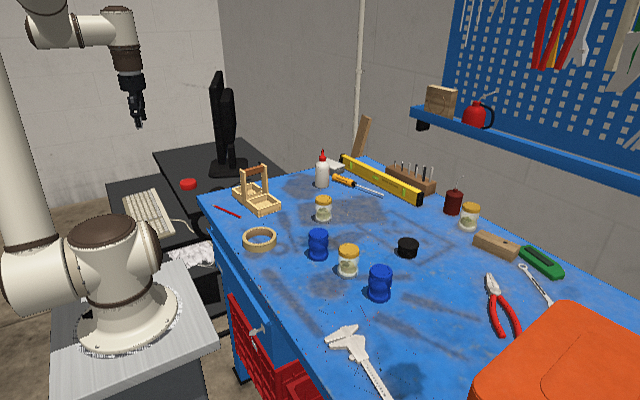

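View pics/wrist0.png

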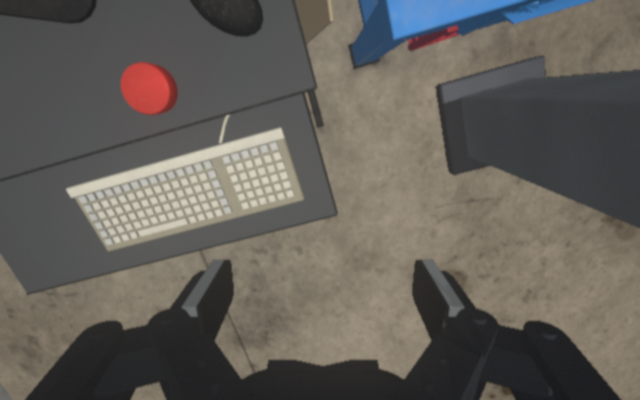

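Top view: yellow lids at (307,188), (393,214) and at the far edge (390,76, excluded). Blue look-alikes are at (360,225) and (427,209). The carrier is at (239,236), glue at (238,150), tape at (314,263) and tub at (394,156). I choose the two front yellow lids, and will measure and crop close.

```bash
python3 - <<'E'
from h import *
im,c=load('top0'); ims,cs=load('scene0')
print('cam top',-np.array(c['R']).T@c['t'])
hsv=cv2.cvtColor(im,cv2.COLOR_RGB2HSV)
def blobs(lo,hi,z,name,hsv=hsv,c=c,amin=40):
    m=cv2.inRange(hsv,lo,hi); n,l,st,ce=cv2.connectedComponentsWithStats(m)
    for i in range(1,n):
        if st[i,4]>amin:
            p=st[i]; bc=(p[0]+p[2]/2-.5,p[1]+p[3]/2-.5)
            print(name,ce[i].round(1),p[2:],'bboxc',bc,ray(c,*ce[i],z).round(1))
blobs((20,120,120),(30,255,255),75,'yel')
blobs((108,150,60),(125,255,255),75,'blue')
blobs((0,0,0),(180,255,45),36,'black')
blobs((15,30,150),(24,150,255),25,'beige')
h2=cv2.cvtColor(ims,cv2.COLOR_RGB2HSV)
blobs((20,120,120),(30,255,255),75,'scene yel',h2,cs)
for n,(u,v),z in [('glue',(238,150),130),('tub',(394,156),36),('tape',(314,263),25)]: print(n,ray(c,u,v,z).round(0))
a=cv2.resize(im[205:275,195:285],None,fx=7,fy=7,interpolation=cv2.INTER_CUBIC)
cv2.imwrite('pics/c1.png',a[:,:,::-1])
b=cv2.resize(im[165:250,280:450],None,fx=4.5,fy=4.5,interpolation=cv2.INTER_CUBIC)
cv2.imwrite('pics/c2.png',b[:,:,::-1])
b=cv2.resize(ims[155:225,220:290],None,fx=8,fy=8,interpolation=cv2.INTER_CUBIC)
cv2.imwrite('pics/c3.png',b[:,:,::-1])
E
```

```text
cam top [ 348.21770596   88.15846901 1395.53513963]
yel [390.5  72.9] [ 16  17 198] bboxc (np.float64(390.5), np.float64(73.0)) [ 930.4 -132.8   75. ]
yel [268.5  91.9] [130  19 876] bboxc (np.float64(268.5), np.float64(92.0)) [876.  240.7  75. ]
yel [270.9  98.9] [124  14 327] bboxc (np.float64(270.5), np.float64(98.5)) [853.6 233.6  75. ]
yel [248.2 128. ] [ 29  14 140] bboxc (np.float64(248.0), np.float64(127.5)) [763.4 301.9  75. ]
yel [307.  187.5] [ 17  16 225] bboxc (np.float64(307.0), np.float64(187.5)) [578.8 127.2  75. ]
yel [393.1 213.9] [ 17  17 227] bboxc (np.float64(393.0), np.float64(214.0)) [ 496.1 -123.6   75. ]
blue [425.7 209.5] [ 23  20 332] bboxc (np.float64(426.0), np.float64(209.5)) [ 507.4 -219.6   75. ]
blue [358.8 224.9] [ 20  19 285] bboxc (np.float64(358.5), np.float64(225.0)) [465.6 -22.5  75. ]
black [275.8  12.8] [  9  27 192] bboxc (np.float64(276.0), np.float64(13.0)) [1157.8  221.7   36. ]
black [380.    7.2] [14 14 43] bboxc (np.float64(378.5), np.float64(6.5)) [1171.1 -114.4   36. ]
black [515.8 186.2] [ 28 102 587] bboxc (np.float64(518.5), np.flo
[... 3076 characters left out ...]
8 312.7  25. ]
beige [364.6 381.8] [ 49  26 382] bboxc (np.float64(364.0), np.float64(386.5)) [ 16.4 -30.4  25. ]
beige [ 52.2 394.2] [ 23  17 156] bboxc (np.float64(49.0), np.float64(391.0)) [ -3.  868.7  25. ]
scene yel [382.2 179.4] [  80   51 1056] bboxc (np.float64(381.5), np.float64(179.0)) [817.  142.5  75. ]
scene yel [323.3 199.5] [ 17  10 125] bboxc (np.float64(323.0), np.float64(199.5)) [571.7 122.8  75. ]
scene yel [471.5 206.8] [ 18  11 146] bboxc (np.float64(471.5), np.float64(207.0)) [ 922.9 -134.8   75. ]
scene yel [348.8 250.3] [ 20  16 246] bboxc (np.float64(348.5), np.float64(250.5)) [ 489.3 -127.3   75. ]
glue [681. 322. 130.]
tub [ 679. -140.   36.]
tape [358. 111.  25.]
```

View pics/c1.png

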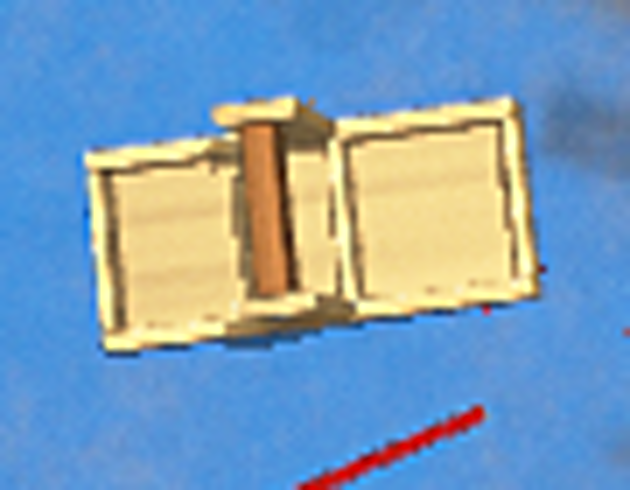

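View pics/c2.png

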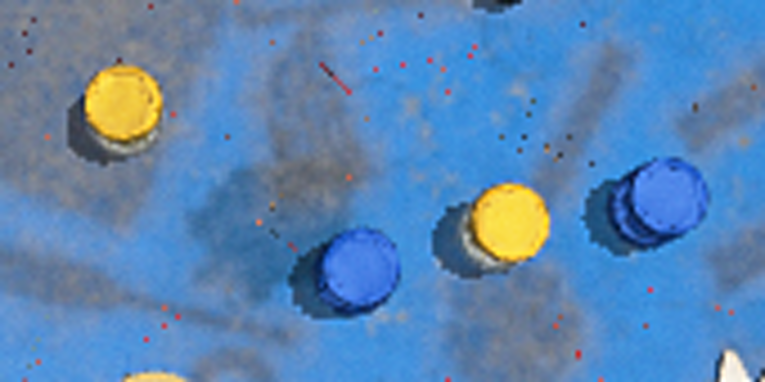

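View pics/c3.png

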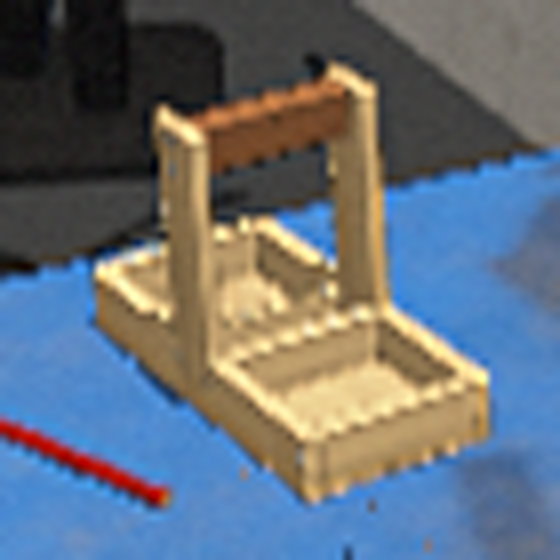

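Close crops show both front jars have yellow lids and are clear of the neighbouring blue ones. The carrier's corners at the wall tops are crisp. Next I compute the carrier pose and plan a first move over the carrier.

```bash
cat >> h.py <<'E'
from scipy.spatial.transform import Rotation as Ro
def tool():
    s=read_state(); return np.array(s['position']),Ro.from_quat(s['ee_rot']).as_matrix()
def plan(xyz,yaw=None):
    """shift in current tool axes (scaled total, after the turn) and turn; yaw = yaw of tool x"""
    p,R=tool(); y0=np.arctan2(R[1,0],R[0,0]); yaw=y0 if yaw is None else yaw
    dt=-(yaw-y0); c,s=np.cos(yaw),np.sin(yaw); R2=np.array([[c,s,0],[s,-c,0],[0,0,-1]])
    d=np.array(xyz)-p
    print('pos',p.round(1),'yaw',round(y0,4),'turn tot',round(dt/2,4),'shift tot after turn',(R2.T@d/300).round(4),'before turn',(R.T@d/300).round(4))
E
python3 - <<'E'
from h import *
im,c=load('top0')
P=[ray(c,195+(x+.5)/7-.5,205+(y+.5)/7-.5,30)[:2] for x,y in [(87,153),(518,96),(540,298),(107,353)]]
P=np.array(P); print(P.round(1), P.mean(0))
for i in range(4): d=P[i]-P[(i+1)%4]; print(np.linalg.norm(d).round(1),np.arctan2(d[1],d[0]))
B=np.array([ray(c,195+(x+.5)/7-.5,205+(y+.5)/7-.5,130)[:2] for x,y in [(260,123),(275,297)]]);print('bar',B,B.mean(0))
cw=calibration('wrist'); p,R=tool(); print('cam in tool',R.T@(-np.array(cw['R']).T@cw['t']-p), R.T@np.array(cw['R'])[2])
plan([380,300,330],-1.437)
E
```

```text
[[472.6 431.5]
 [494.2 245.8]
 [407.2 236.4]
 [386.9 421.3]] [440.22933803 333.732728  ]
186.9 1.6862328887751563
87.5 0.10752389451962448
186.0 -1.4615799463675407
86.3 -3.02336538213266
bar [[474.38576407 337.37802568]
 [405.02679365 330.63966488]] [439.70627886 334.00884528]
cam in tool [  81.45096754    0.57881299 -130.53471143] [-3.15959865e-01  3.98139310e-04  9.48772473e-01]
pos [165.2 602.3 241.5] yaw -0.2679 turn tot 0.5845 shift tot after turn [ 1.0942 -0.575  -0.2951] before turn [ 0.9571  0.7828 -0.2936]
```

```bash
python3 - <<'E'
from h import *
plan([444,302,241],-1.457)
E
```

```text
pos [165.2 602.3 241.5] yaw -0.2679 turn tot 0.5945 shift tot after turn [ 1.1001 -0.8095  0.0016] before turn [1.161  0.7194 0.003 ]
```

Emit:
{"name": "drive_tool", "arguments": {
  "increments": [
    [1, [0.05, 0.03, 0], 0],
    [1, [0.12, 0.075, 0], 0],
    [1, [0.15, 0.093, 0], 0],
    [1, [0.16, 0.1, 0], 0],
    [1, [0.16, 0.1, 0], 0],
    [1, [0.16, 0.1, 0], 0],
    [1, [0.16, 0.1, 0], 0],
    [1, [0.12, 0.075, 0], 0],
    [1, [0.08, 0.046, 0], 0],
    [1, [0, 0, 0], 0.08],
    [1, [0, 0, 0], 0.085],
    [1, [0, 0, 0], 0.085],
    [1, [0, 0, 0], 0.085],
    [1, [0, 0, 0], 0.085],
    [1, [0, 0, 0], 0.085],
    [1, [0, 0, 0], 0.09],
    [1, [0, 0, 0], 0],
    [1, [0, 0, 0], 0]
  ]
}}

```text
clock: 2.4
position: [443.9, 302.1, 242.4]
ee_rot: [0.747, -0.665, -0.0, 0.0]
contact_force: [-0.0, -0.5, -0.2]
gripper_width: 85.0
```

```bash
python3 - <<'E'
from h import *
plan([444,302,241],-1.457); print(read_state()['joints'].round(2),read_state()['clock'])
im,c=snap('wrist','w1')
E
```

```text
pos [443.9 302.1 242.4] yaw -1.4557 turn tot 0.0007 shift tot after turn [ 0.0003 -0.0004  0.0045] before turn [ 0.0003 -0.0004  0.0045]
[ 0.9   0.24 -0.21 -0.   -1.13 -0.78] 2.4
```

View pics/w1.png

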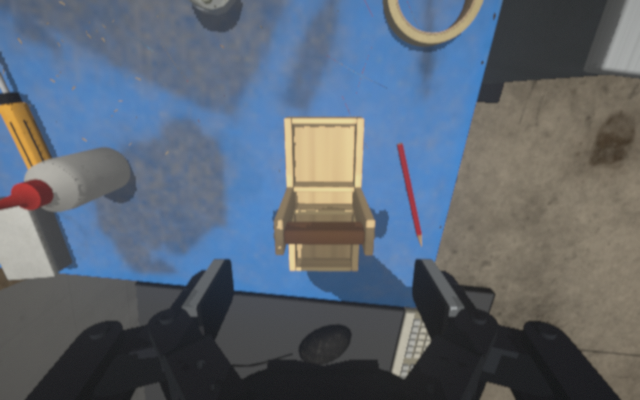

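Wrist view: the carrier runs from row 118 to row 271 at columns 284–364, with the bar at row 234. The glue is at far left and the tape at the top. I'll refine the corners.

```bash
python3 - <<'E'
from h import *
im,c=load('w1')
hsv=cv2.cvtColor(im,cv2.COLOR_RGB2HSV); m=cv2.inRange(hsv,(14,40,90),(30,255,255))
a=cv2.resize(im[105:285,260:390],None,fx=4,fy=4,interpolation=cv2.INTER_CUBIC)[:600]
a=cv2.resize(im[105:285,260:390],None,fx=3.3,fy=3.3,interpolation=cv2.INTER_CUBIC)
cv2.imwrite('pics/c4.png',a[:,:,::-1])
for r in list(range(114,150,3))+list(range(255,275,2)):
    k=np.where(m[r,270:380])[0]+270
    print(r,(k.min(),k.max()) if len(k) else None)
E
```

```text
114 None
117 (np.int64(300), np.int64(307))
120 (np.int64(285), np.int64(363))
123 (np.int64(285), np.int64(363))
126 (np.int64(285), np.int64(363))
129 (np.int64(285), np.int64(363))
132 (np.int64(285), np.int64(362))
135 (np.int64(285), np.int64(362))
138 (np.int64(285), np.int64(362))
141 (np.int64(285), np.int64(362))
144 (np.int64(285), np.int64(362))
147 (np.int64(285), np.int64(362))
255 (np.int64(289), np.int64(357))
257 (np.int64(289), np.int64(357))
259 (np.int64(289), np.int64(357))
261 (np.int64(290), np.int64(357))
263 (np.int64(290), np.int64(357))
265 (np.int64(290), np.int64(357))
267 (np.int64(290), np.int64(357))
269 (np.int64(290), np.int64(357))
271 None
273 None
```

View pics/c4.png

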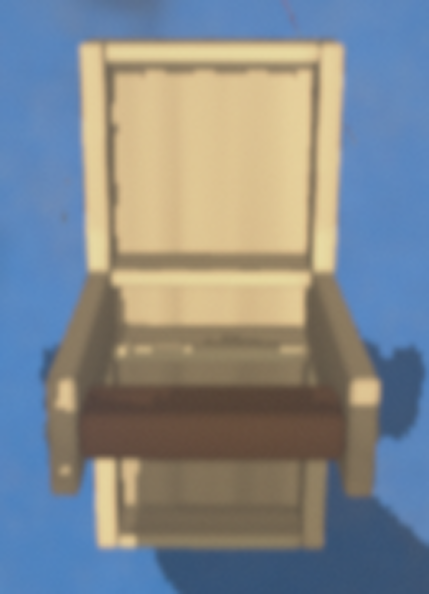

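```bash
python3 - <<'E'
from h import *
im,c=load('w1')
P=np.array([ray(c,u,v,30)[:2] for u,v in [(284.3,117.8),(363.6,117.8),(357.7,270.2),(289.3,270.2)]])
print(P.round(1),P.mean(0))
for i in range(4): d=P[i]-P[(i+1)%4]; print(np.linalg.norm(d).round(1),np.arctan2(d[1],d[0]))
# bar top edge (front top) : crop x 80..343 , y 388(top far?) 
for x in (80,343): print(ray(c,260+x/3.3-.3,105+388/3.3-.3,130), ray(c,260+x/3.3-.3,105+405/3.3-.3,130))
E
```

```text
[[490.7 248.5]
 [407.1 238.8]
 [385.6 422. ]
 [470.4 431.7]] [438.47297105 335.26531918]
84.2 0.11531295154594494
184.4 -1.4540071236415357
85.3 -3.0266408176273267
184.4 1.6815382559985694
[473.60647758 325.16356939 130.        ] [473.24769852 329.83874077 130.        ]
[407.3276195  317.50246337 130.        ] [406.59560413 322.1353679  130.        ]
```

```bash
python3 - <<'E'
from h import *
plan([580,127,200],-1.457)
E
```

```text
pos [443.9 302.2 242.3] yaw -1.4561 turn tot 0.0004 shift tot after turn [ 0.6318 -0.3846  0.1411] before turn [ 0.6322 -0.384   0.1411]
```

Emit:
{"name": "drive_tool", "arguments": {
  "increments": [
    [1, [0.06, -0.04, 0], 0],
    [1, [0.12, -0.07, 0.02], 0],
    [1, [0.15, -0.09, 0.04], 0],
    [1, [0.15, -0.09, 0.04], 0],
    [1, [0.1, -0.06, 0.04], 0],
    [1, [0.052, -0.034, 0], 0],
    [1, [0, 0, 0], 0],
    [1, [0, 0, 0], 0]
  ]
}}

```text
clock: 3.45
position: [579.6, 128.0, 200.9]
ee_rot: [0.746, -0.666, 0.0, -0.0]
contact_force: [-0.0, 0.5, -0.9]
gripper_width: 85.7
```

```bash
cat >> h.py <<'E'
def lid(im,c,z=75):
    hsv=cv2.cvtColor(im,cv2.COLOR_RGB2HSV); m=cv2.inRange(hsv,(18,110,90),(32,255,255))
    cs,_=cv2.findContours(m,cv2.RETR_EXTERNAL,cv2.CHAIN_APPROX_NONE)
    for k in cs:
        if cv2.contourArea(k)>300:
            e=cv2.fitEllipse(k); (u,v),r=cv2.minEnclosingCircle(k)
            print('ell',np.round(e[0],1),np.round(e[1],1),ray(c,*e[0],z).round(1),'circ',round(u,1),round(v,1),round(r,1),ray(c,u,v,z).round(1), 'bbox',cv2.boundingRect(k))
E
python3 - <<'E'
from h import *
plan([580,127,200],-1.457)
im,c=snap('wrist','w2'); lid(im,c)
E
```

```text
pos [579.6 128.  200.9] yaw -1.4566 turn tot 0.0002 shift tot after turn [ 0.0033 -0.0011  0.003 ] before turn [ 0.0033 -0.0011  0.003 ]
ell [136.2 299.1] [20.9 55.7] [746.2 253.1  75. ] circ 132.1 301.4 26.5 [750.3 256.3  75. ] bbox (118, 275, 37, 51)
ell [324.6 192.9] [55.8 55.8] [578.  125.8  75. ] circ 324.5 193.0 28.9 [578.1 125.9  75. ] bbox (297, 165, 57, 57)
ell [ 33.2 242.9] [ 59.2 323.2] [834.3 203.   75. ] circ 21.5 217.0 163.2 [840.2 178.3  75. ] bbox (0, 55, 83, 325)
```

View pics/w2.png

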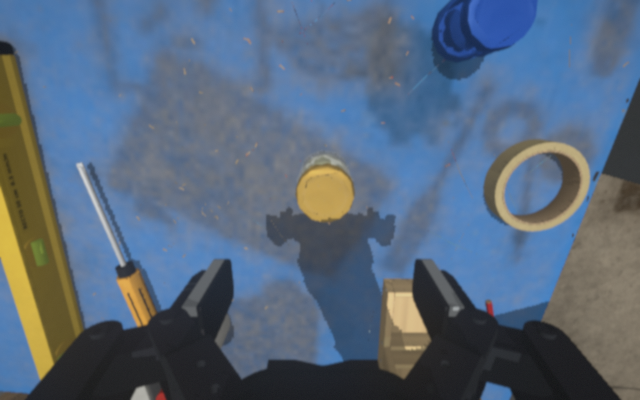

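```bash
python3 - <<'E'
from h import *
im,c=load('w2'); ims,_=load('scene0')
a=cv2.resize(im[145:230,285:365],None,fx=6,fy=6,interpolation=cv2.INTER_CUBIC)[:510]
b=cv2.resize(ims[235:285,325:372],None,fx=6,fy=10.2,interpolation=cv2.INTER_CUBIC)
b=cv2.resize(ims[230:285,325:370],(int(45*510/55),510),interpolation=cv2.INTER_CUBIC)
cv2.imwrite('pics/c5.png',np.hstack([a,b[:, :300]]if 0 else [a[:, :380],b])[:,:,::-1])
cs=calibration('scene')
for z in (0,50,60,75): print(z,proj(cs,[496,-123.6,z]), proj(cs,[496,-123.6,z]))
E
```

```text
0 [348.71629884 272.79118819] [348.71629884 272.79118819]
50 [349.65868827 256.91990946] [349.65868827 256.91990946]
60 [349.85302924 253.6469104 ] [349.85302924 253.6469104 ]
75 [350.14834873 248.67327868] [350.14834873 248.67327868]
```

View pics/c5.png

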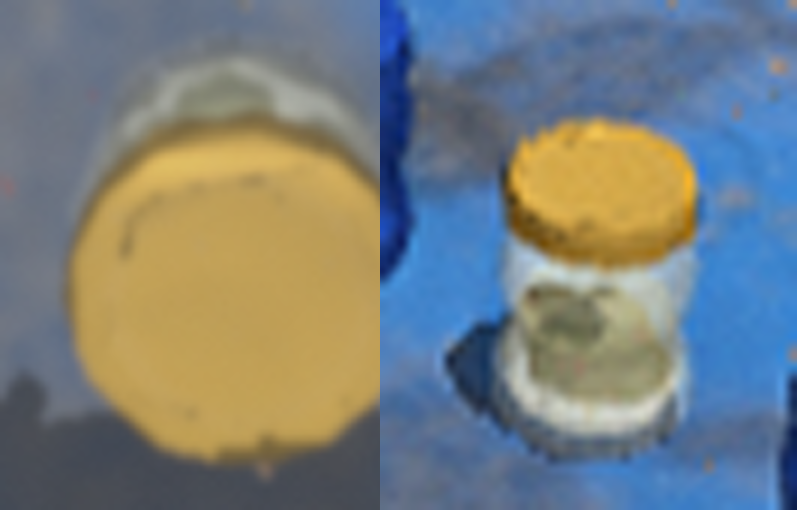

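```bash
python3 - <<'E'
from h import *
im,c=load('w2')
print(-np.array(c['R']).T@c['t'])
for z in (75,60): print(ray(c,296.5,193,z),ray(c,353.5,193,z),np.linalg.norm(ray(c,296.5,193,z)-ray(c,353.5,193,z)))
plan([578,126,200],-1.457)
E
```

```text
[588.87859345  46.67158099 331.38898582]
[601.94640342 128.64336324  75.        ] [553.43847911 123.06361155  75.        ] 48.8277825661662
[602.71093373 133.43911033  60.        ] [551.36506041 127.53291609  60.        ] 51.684444821587945
pos [579.5 128.2 200.9] yaw -1.4562 turn tot 0.0004 shift tot after turn [0.0067 0.0056 0.0032] before turn [0.0067 0.0056 0.0032]
```

```bash
python3 - <<'E'
from h import *
plan([577.3,132,59],-1.457)
E
```

```text
pos [579.5 128.2 200.9] yaw -1.4562 turn tot 0.0004 shift tot after turn [-0.0135  0.0057  0.4732] before turn [-0.0133  0.0061  0.4732]
```

Emit:
{"name": "drive_tool", "arguments": {
  "increments": [
    [1, [-0.013, 0.006, 0.08], 0],
    [1, [0, 0, 0.12], 0],
    [1, [0, 0, 0.12], 0],
    [1, [0, 0, 0.1], 0],
    [1, [0, 0, 0.053], 0],
    [1, [0, 0, 0], 0],
    [1, [0, 0, 0], 0]
  ]
}}

```text
clock: 4.38
position: [578.4, 131.6, 59.8]
ee_rot: [0.746, -0.666, 0.001, -0.001]
contact_force: [0.0, 0.3, 0.0]
gripper_width: 85.0
```

```bash
python3 - <<'E'
from h import *
plan([577.3,132,59],-1.457)
im,c=snap('wrist','w3')
E
```

```text
pos [578.4 131.6  59.8] yaw -1.4569 turn tot 0.0 shift tot after turn [-0.0018  0.0035  0.0028] before turn [-0.0018  0.0035  0.0028]
```

View pics/w3.png

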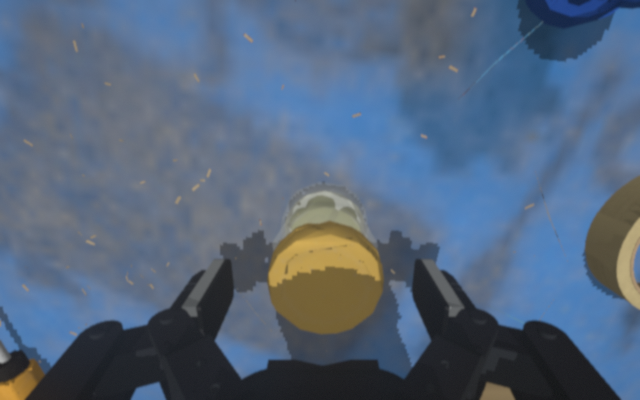

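The lid, at about (325,280), sits midway between the fingertips at columns 232 and 415. I'll close.

Emit:
{"name": "drive_tool", "arguments": {
  "increments": [
    [0.3, [0, 0, 0], 0],
    [0, [0, 0, 0], 0],
    [-0.5, [0, 0, 0], 0],
    [-1, [0, 0, 0], 0],
    [-1, [0, 0, 0], 0],
    [-1, [0, 0, 0], 0],
    [-1, [0, 0, 0], 0],
    [-1, [0, 0, 0], 0]
  ]
}}

```text
clock: 5.42
position: [578.0, 131.0, 59.6]
ee_rot: [0.746, -0.666, 0.0, -0.001]
contact_force: [-0.8, 1.0, 6.5]
gripper_width: 48.9
```

```bash
python3 - <<'E'
from h import *
plan([577.3,132,59],-1.457); print(read_state()['gripper_width'],read_state()['contact_force'])
im,c=snap('wrist','w4'); lid(im,c)
E
```

```text
pos [578.  131.   59.6] yaw -1.4574 turn tot -0.0002 shift tot after turn [-0.0036  0.002   0.002 ] before turn [-0.0036  0.002   0.002 ]
48.91890321717752 [-0.75003386  0.96493349  6.4918588 ]
ell [ 24.8 386.1] [35.3 49. ] [715.1 198.8  75. ] circ 25.0 389.2 26.9 [715.3 200.8  75. ] bbox (0, 363, 51, 37)
ell [322.7 279. ] [109.7 114.3] [578.8 123.2  75. ] circ 322.5 279.0 59.1 [578.9 123.2  75. ] bbox (266, 224, 114, 111)
```

View pics/w4.png

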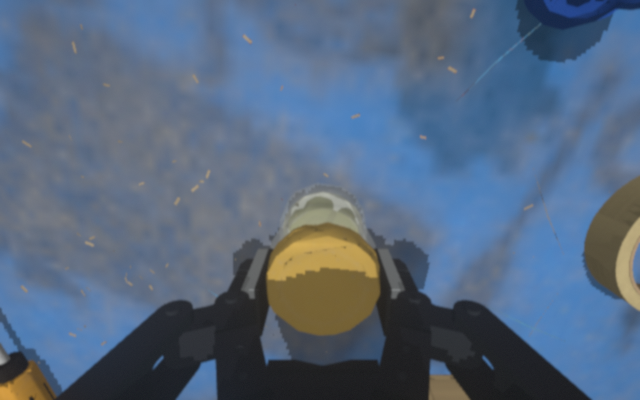

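Emit:
{"name": "drive_tool", "arguments": {
  "increments": [
    [-1, [0, 0, -0.03], 0],
    [-1, [0, 0, -0.06], 0],
    [-1, [0, 0, 0], 0]
  ]
}}

```text
clock: 5.85
position: [578.3, 131.2, 86.7]
ee_rot: [0.746, -0.666, 0.001, -0.001]
contact_force: [-0.1, -0.4, -1.2]
gripper_width: 49.1
```

```bash
python3 - <<'E'
from h import *
plan([432.3,395.6,220],-1.457); print(read_state()['gripper_width'],read_state()['contact_force'],read_state()['wrist_torque'])
im,c=snap('scene','s4')
a=cv2.resize(im[140:240,270:370],None,fx=5,fy=5,interpolation=cv2.INTER_CUBIC)
cv2.imwrite('pics/c6.png',a[:,:,::-1])
E
```

```text
pos [578.3 131.2  86.7] yaw -1.4578 turn tot -0.0004 shift tot after turn [-0.9307  0.3834 -0.4445] before turn [-0.9309  0.3829 -0.4446]
49.05123351117446 [-0.14007082 -0.37955542 -1.18416042] [ 0.01935453  0.00578835 -0.01316509]
```

View pics/c6.png

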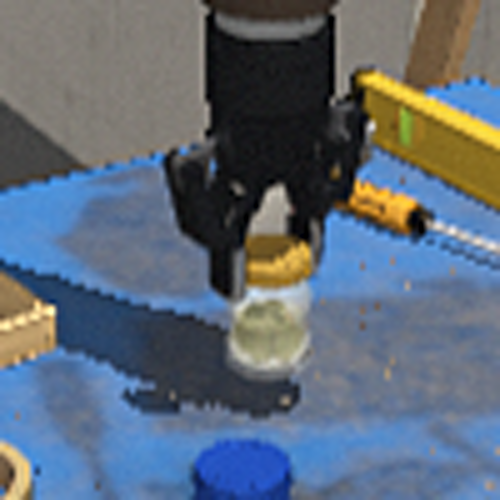

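Jar 1 is held by the lid and hangs straight. I'll raise it and carry it to above cell A.

Emit:
{"name": "drive_tool", "arguments": {
  "increments": [
    [-1, [0, 0, -0.06], 0],
    [-1, [0, 0, -0.12], 0],
    [-1, [0, 0, -0.12], 0],
    [-1, [-0.03, 0.012, -0.1], 0],
    [-1, [-0.08, 0.033, -0.044], 0],
    [-1, [-0.12, 0.05, 0], 0],
    [-1, [-0.14, 0.058, 0], 0],
    [-1, [-0.14, 0.058, 0], 0],
    [-1, [-0.14, 0.058, 0], 0],
    [-1, [-0.12, 0.05, 0], 0],
    [-1, [-0.09, 0.036, 0], 0],
    [-1, [-0.05, 0.02, 0], 0],
    [-1, [-0.021, 0.008, 0], 0],
    [-1, [0, 0, 0], 0],
    [-1, [0, 0, 0], 0]
  ]
}}

```text
clock: 7.78
position: [432.2, 394.6, 218.6]
ee_rot: [0.746, -0.666, 0.0, 0.0]
contact_force: [-0.3, 0.3, -0.9]
gripper_width: 49.1
```

```bash
python3 - <<'E'
from h import *
plan([432.3,395.6,65.6],-1.457); print(read_state()['gripper_width'],read_state()['contact_force'])
im,c=snap('wrist','w5'); lid(im,c,75+220-59.6)
im,c=snap('scene','s5')
a=cv2.resize(im[100:220,190:310],None,fx=4,fy=4,interpolation=cv2.INTER_CUBIC)
cv2.imwrite('pics/c7.png',a[:,:,::-1])
E
```

```text
pos [432.2 394.6 218.6] yaw -1.459 turn tot -0.001 shift tot after turn [-0.0031 -0.0006  0.5099] before turn [-0.0033 -0.0007  0.5099]
49.05999705725565 [-0.30873976  0.32273574 -0.93428532]
ell [322.6 279.2] [109.7 114.1] [433.2 386.  235.4] circ 322.5 279.0 58.6 [433.2 385.9 235.4] bbox (266, 224, 114, 111)
```

View pics/w5.png

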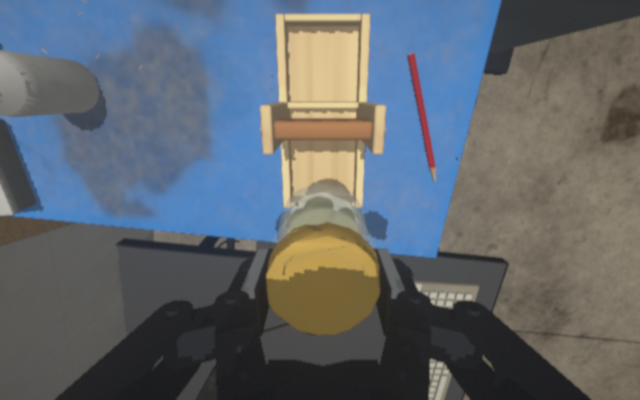

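View pics/c7.png

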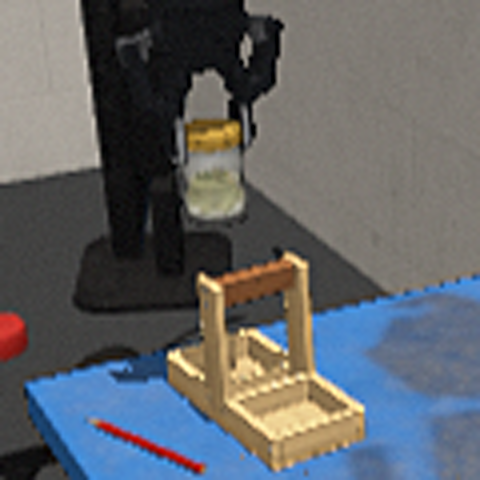

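Emit:
{"name": "drive_tool", "arguments": {
  "increments": [
    [-1, [-0.003, 0, 0.05], 0],
    [-1, [0, 0, 0.1], 0],
    [-1, [0, 0, 0.1], 0],
    [-1, [0, 0, 0.08], 0],
    [-1, [0, 0, 0.05], 0],
    [-1, [0, 0, 0.02], 0],
    [-1, [0, 0, 0], 0],
    [-1, [0, 0, 0], 0]
  ]
}}

```text
clock: 8.88
position: [432.1, 396.9, 99.6]
ee_rot: [0.746, -0.666, -0.0, -0.001]
contact_force: [1.1, 0.0, -1.2]
gripper_width: 49.2
```

```bash
python3 - <<'E'
from h import *
plan([432.3,395.6,65.6],-1.457); print(read_state()['gripper_width'],read_state()['contact_force'])
im,c=snap('wrist','w6')
im,c=snap('scene','s6')
a=cv2.resize(im[140:220,215:295],None,fx=6,fy=6,interpolation=cv2.INTER_CUBIC)
cv2.imwrite('pics/c8.png',a[:,:,::-1])
E
```

```text
pos [432.1 396.9  99.6] yaw -1.4575 turn tot -0.0003 shift tot after turn [ 4.400e-03 -1.000e-04  1.133e-01] before turn [4.500e-03 1.000e-04 1.133e-01]
49.21535399006252 [ 1.05413537  0.03135566 -1.17196828]
```

View pics/w6.png

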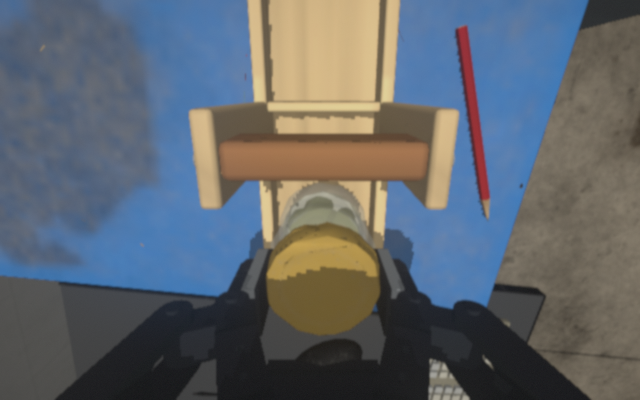

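View pics/c8.png

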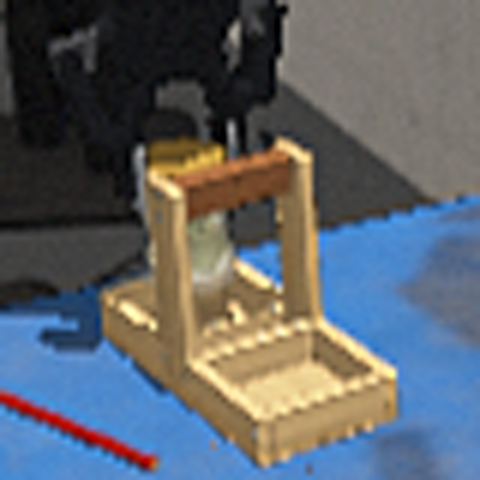

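Emit:
{"name": "drive_tool", "arguments": {
  "increments": [
    [-1, [0.004, 0, 0.02], 0],
    [-1, [0, 0, 0.03], 0],
    [-1, [0, 0, 0.025], 0],
    [-1, [0, 0, 0.01], 0],
    [-1, [0, 0, 0], 0]
  ]
}}

```text
clock: 9.6
position: [431.8, 395.0, 72.7]
ee_rot: [0.746, -0.666, 0.0, 0.0]
contact_force: [-0.0, -0.3, -1.1]
gripper_width: 48.9
```

```bash
python3 - <<'E'
from h import *
plan([432.3,395.6,65.6],-1.457); print(read_state()['gripper_width'],read_state()['contact_force'],read_state()['wrist_torque'])
im,c=snap('wrist','w7')
E
```

```text
pos [431.8 395.   72.7] yaw -1.4577 turn tot -0.0003 shift tot after turn [-0.0017 -0.0019  0.0236] before turn [-0.0017 -0.0019  0.0236]
48.85371418698197 [-0.04016101 -0.33437133 -1.08256437] [ 0.01713865  0.0129782  -0.00211208]
```

View pics/w7.png

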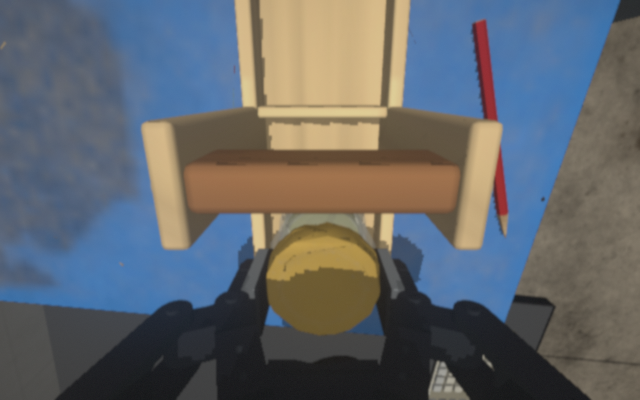

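Emit:
{"name": "drive_tool", "arguments": {
  "increments": [
    [-1, [0, 0, 0.01], 0],
    [-1, [0, 0, 0.005], 0],
    [-1, [0, 0, 0], 0]
  ]
}}

```text
clock: 10.02
position: [431.8, 395.1, 68.5]
ee_rot: [0.746, -0.666, 0.0, 0.0]
contact_force: [0.3, -0.2, -1.2]
gripper_width: 49.4
```

Emit:
{"name": "drive_tool", "arguments": {
  "increments": [
    [-1, [0, 0, 0.005], 0],
    [-1, [0, 0, 0.003], 0],
    [-1, [0, 0, 0], 0]
  ]
}}

```text
clock: 10.4
position: [431.8, 395.1, 66.1]
ee_rot: [0.746, -0.666, 0.0, 0.0]
contact_force: [-0.5, 0.9, -1.3]
gripper_width: 48.9
```

Emit:
{"name": "drive_tool", "arguments": {
  "increments": [
    [-1, [0, 0, 0.003], 0],
    [-1, [0, 0, 0], 0]
  ]
}}

```text
clock: 10.65
position: [431.9, 395.2, 65.6]
ee_rot: [0.746, -0.666, 0.0, -0.0]
contact_force: [-0.6, 0.6, 1.1]
gripper_width: 48.8
```

Touchdown: force z went from −1.2 to +1.1 N. I'll release gently.

Emit:
{"name": "drive_tool", "arguments": {
  "increments": [
    [0.15, [0, 0, 0], 0],
    [0.2, [0, 0, 0], 0],
    [0.3, [0, 0, 0], 0],
    [0.5, [0, 0, 0], 0],
    [0.8, [0, 0, 0], 0],
    [1, [0, 0, 0], 0],
    [1, [0, 0, 0], 0]
  ]
}}

```text
clock: 11.52
position: [431.8, 395.1, 65.3]
ee_rot: [0.746, -0.666, -0.0, 0.0]
contact_force: [0.3, 0.5, -0.5]
gripper_width: 85.2
```

```bash
python3 - <<'E'
from h import *
plan([432.3,395.6,220],-1.457); print(read_state()['gripper_width'],read_state()['contact_force'])
im,c=snap('wrist','w8'); lid(im,c,81)
E
```

```text
pos [431.8 395.1  65.3] yaw -1.4578 turn tot -0.0004 shift tot after turn [-0.0013 -0.0017 -0.5156] before turn [-0.0013 -0.0017 -0.5156]
85.22708665540975 [ 0.33986813  0.45717285 -0.52330817]
ell [322.3 278.6] [109.8 114.3] [432.9 387.   81. ] circ 322.9 278.9 58.2 [432.6 387.1  81. ] bbox (265, 224, 115, 111)
```

View pics/w8.png

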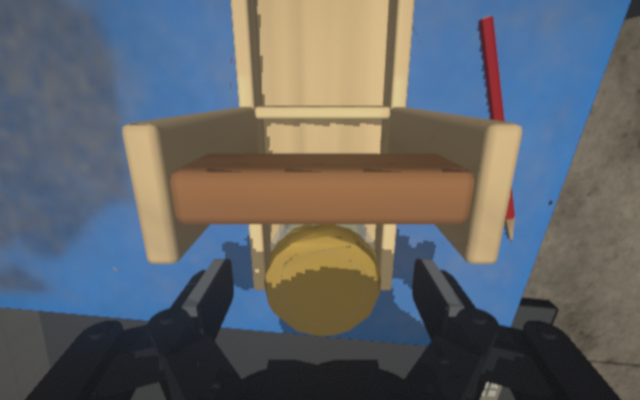

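Jar 1 stands upright in the cell, with the lid at (322,279) centred between the walls and the fingers open. I'll rise and go over jar 2.

Emit:
{"name": "drive_tool", "arguments": {
  "increments": [
    [1, [0, 0, -0.05], 0],
    [1, [0, 0, -0.11], 0],
    [1, [0, 0, -0.15], 0],
    [1, [0, 0, -0.15], 0],
    [1, [0, 0, -0.055], 0],
    [1, [0, 0, 0], 0]
  ]
}}

```text
clock: 12.32
position: [432.0, 395.5, 221.3]
ee_rot: [0.746, -0.666, -0.0, -0.001]
contact_force: [0.7, -0.1, -0.1]
gripper_width: 85.4
```

```bash
python3 - <<'E'
from h import *
plan([497,-124,200],-1.457)
snap('wrist','w9')
E
```

```text
pos [432.  395.5 221.3] yaw -1.4579 turn tot -0.0005 shift tot after turn [ 1.7449 -0.0187  0.0709] before turn [ 1.7451 -0.0202  0.0665]
```

View pics/w9.png

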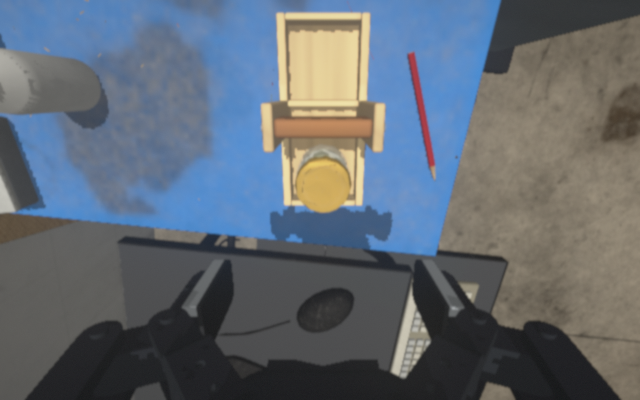

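Jar 1 is in the far cell (lid at (324,186)) and the carrier hasn't moved. On to jar 2.

Emit:
{"name": "drive_tool", "arguments": {
  "increments": [
    [1, [0.08, 0, 0], 0],
    [1, [0.14, 0, 0], 0],
    [1, [0.18, 0, 0], 0],
    [1, [0.2, 0, 0], 0],
    [1, [0.2, -0.005, 0], 0],
    [1, [0.2, -0.005, 0], 0],
    [1, [0.2, -0.005, 0.02], 0],
    [1, [0.2, -0.005, 0.02], 0],
    [1, [0.17, 0, 0.02], 0],
    [1, [0.12, 0, 0.01], 0],
    [1, [0.055, 0, 0], 0],
    [1, [0, 0, 0], 0],
    [1, [0, 0, 0], 0]
  ]
}}

```text
clock: 14.0
position: [496.4, -123.8, 198.5]
ee_rot: [0.746, -0.666, -0.0, 0.0]
contact_force: [-0.6, -0.1, -0.1]
gripper_width: 85.8
```

```bash
python3 - <<'E'
from h import *
plan([497,-124,200],-1.457)
im,c=snap('wrist','w10'); lid(im,c)
E
```

```text
pos [ 496.4 -123.8  198.5] yaw -1.4572 turn tot -0.0001 shift tot after turn [ 0.0009 -0.0018 -0.0049] before turn [ 0.0009 -0.0018 -0.0049]
ell [  7.8 375.2] [20.2 74.1] [801.8 109.8  75. ] circ 11.5 364.0 36.8 [795.   93.9  75. ] bbox (0, 329, 24, 71)
ell [324.6 193.7] [55.3 56.2] [ 494.7 -126.    75. ] circ 324.7 193.8 28.7 [ 494.7 -126.    75. ] bbox (296, 166, 58, 56)
```

View pics/w10.png

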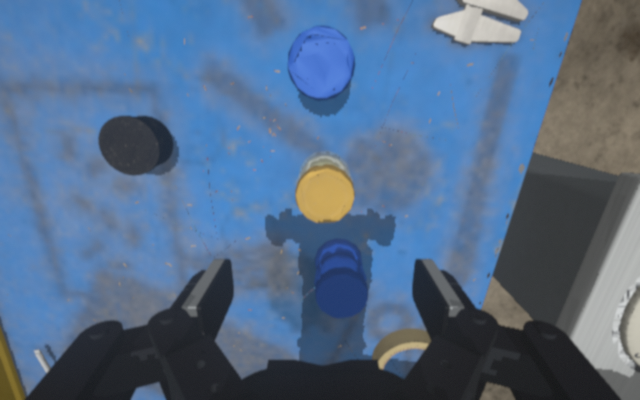

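The yellow lid at (325,194) is jar 2, at (494.7, −126). The blue look-alikes are in line with tool x, clear of the jaws.

```bash
python3 - <<'E'
from h import *
plan([495.4,-131,59],-1.457)
E
```

```text
pos [ 496.6 -123.6  198.7] yaw -1.4566 turn tot 0.0002 shift tot after turn [0.0241 0.0069 0.4657] before turn [0.0242 0.0067 0.4657]
```

Emit:
{"name": "drive_tool", "arguments": {
  "increments": [
    [1, [0.024, 0.006, 0.08], 0],
    [1, [0, 0, 0.12], 0],
    [1, [0, 0, 0.12], 0],
    [1, [0, 0, 0.1], 0],
    [1, [0, 0, 0.046], 0],
    [1, [0, 0, 0], 0],
    [1, [0, 0, 0], 0]
  ]
}}

```text
clock: 14.92
position: [496.9, -131.5, 60.2]
ee_rot: [0.746, -0.666, 0.001, -0.001]
contact_force: [0.3, -0.5, 1.5]
gripper_width: 85.4
```

```bash
python3 - <<'E'
from h import *
plan([495.4,-131,59],-1.457)
im,c=snap('wrist','w11');lid(im,c)
E
```

```text
pos [ 496.9 -131.5   60.2] yaw -1.4569 turn tot 0.0 shift tot after turn [-0.0021  0.0048  0.0039] before turn [-0.0021  0.0048  0.0039]
ell [325.8 298.9] [105.1 109.6] [ 495.2 -129.1   75. ] circ 326.2 299.7 55.8 [ 495.  -128.7   75. ] bbox (271, 246, 110, 105)
```

View pics/w11.png

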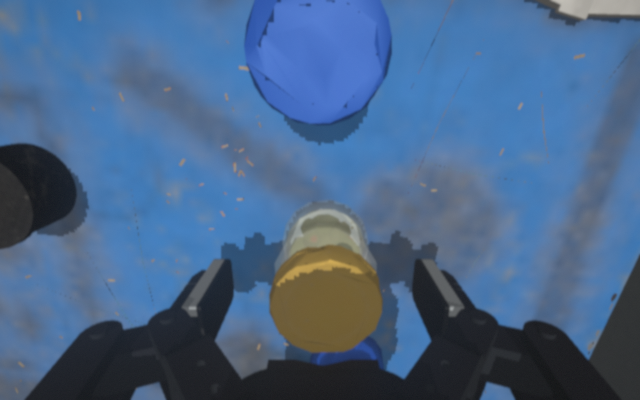

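Emit:
{"name": "drive_tool", "arguments": {
  "increments": [
    [0.3, [0, 0.004, 0.003], 0],
    [0, [0, 0, 0], 0],
    [-0.5, [0, 0, 0], 0],
    [-1, [0, 0, 0], 0],
    [-1, [0, 0, 0], 0],
    [-1, [0, 0, 0], 0],
    [-1, [0, 0, 0], 0],
    [-1, [0, 0, 0], 0]
  ]
}}

```text
clock: 15.98
position: [495.3, -131.9, 59.0]
ee_rot: [0.746, -0.666, 0.001, -0.0]
contact_force: [-0.7, -0.2, 6.2]
gripper_width: 48.9
```

Emit:
{"name": "drive_tool", "arguments": {
  "increments": [
    [-1, [0, 0, -0.03], 0],
    [-1, [0, 0, -0.06], 0],
    [-1, [0, 0, 0], 0]
  ]
}}

```text
clock: 16.35
position: [495.4, -131.8, 86.2]
ee_rot: [0.746, -0.666, 0.001, -0.001]
contact_force: [-0.3, -0.3, -2.0]
gripper_width: 48.7
```

```bash
python3 - <<'E'
from h import *
plan([495.4,-131,59],-1.457); print(read_state()['gripper_width'],read_state()['contact_force'],read_state()['wrist_torque'])
im,c=snap('wrist','w12');lid(im,c,75+27)
im,c=snap('scene','s12')
a=cv2.resize(im[180:290,300:400],None,fx=5,fy=5,interpolation=cv2.INTER_CUBIC)
cv2.imwrite('pics/c12.png',a[:,:,::-1])
E
```

```text
pos [ 495.4 -131.8   86.2] yaw -1.4578 turn tot -0.0004 shift tot after turn [-0.0027 -0.0002  0.0905] before turn [-0.0027  0.      0.0905]
48.70139338702905 [-0.33994392 -0.2520864  -1.95486234] [ 0.01817146 -0.03187787 -0.03581939]
ell [322.8 301. ] [105.9 111. ] [ 494.9 -129.   102. ] circ 322.7 301.0 56.7 [ 495. -129.  102.] bbox (268, 247, 111, 107)
```

View pics/c12.png

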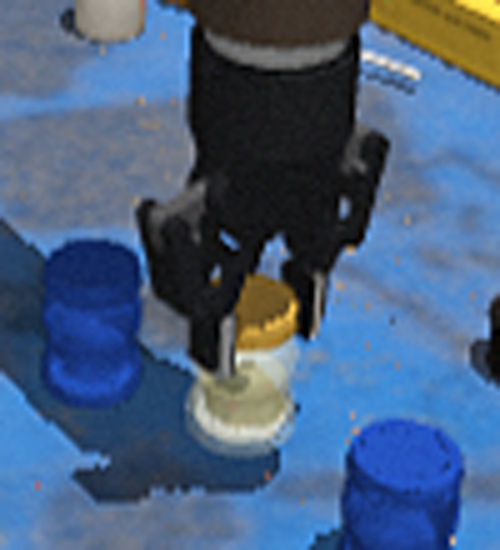

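```bash
python3 - <<'E'
from h import *
plan([446,274.4,220],-1.457)
E
```

```text
pos [ 494.2 -131.8   84.8] yaw -1.4582 turn tot -0.0006 shift tot after turn [-1.3634  0.006  -0.4508] before turn [-1.3636  0.0078 -0.4503]
```

Emit:
{"name": "drive_tool", "arguments": {
  "increments": [
    [-1, [0, 0, -0.06], 0],
    [-1, [0, 0, -0.12], 0],
    [-1, [0, 0, -0.12], 0],
    [-1, [-0.03, 0, -0.1], 0],
    [-1, [-0.08, 0, -0.05], 0],
    [-1, [-0.12, 0.002, 0], 0],
    [-1, [-0.16, 0.002, 0], 0],
    [-1, [-0.17, 0.002, 0], 0],
    [-1, [-0.17, 0, 0], 0],
    [-1, [-0.17, 0, 0], 0],
    [-1, [-0.16, 0, 0], 0],
    [-1, [-0.13, 0, 0], 0],
    [-1, [-0.1, 0, 0], 0],
    [-1, [-0.053, 0, 0], 0],
    [-1, [-0.02, 0, 0], 0],
    [-1, [0, 0, 0], 0],
    [-1, [0, 0, 0], 0]
  ]
}}

```text
clock: 18.58
position: [446.8, 273.4, 220.1]
ee_rot: [0.746, -0.666, -0.0, 0.0]
contact_force: [-0.1, -0.7, -0.8]
gripper_width: 49.2
```

```bash
python3 - <<'E'
from h import *
plan([446,274.4,65],-1.457)
im,c=snap('wrist','w13');lid(im,c,75+160)
snap('top','t13')
im,c=snap('scene','s13')
a=cv2.resize(im[100:220,190:310],None,fx=4,fy=4,interpolation=cv2.INTER_CUBIC)
cv2.imwrite('pics/c13.png',a[:,:,::-1])
E
```

```text
pos [446.8 273.4 220.1] yaw -1.4589 turn tot -0.001 shift tot after turn [-0.0038  0.0024  0.5169] before turn [-0.0039  0.0022  0.5169]
ell [322.8 301.2] [106.8 111. ] [446.3 276.9 235. ] circ 323.3 302.5 56.9 [446.  277.6 235. ] bbox (268, 247, 111, 107)
ell [ 16.7 168.8] [25.9 73.6] [567.4 231.2 235. ] circ 14.6 166.7 35.8 [568.  230.5 235. ] bbox (0, 133, 42, 70)
```

View pics/w13.png

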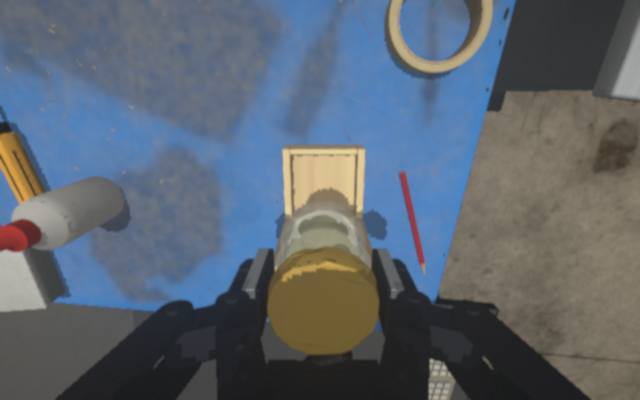

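View pics/c13.png

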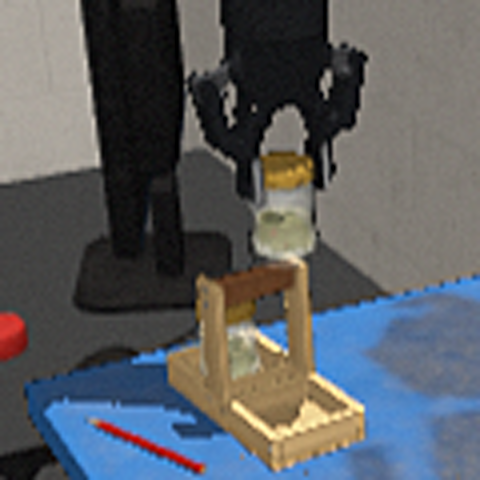

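```bash
python3 - <<'E'
from h import *
im,c=load('w13')
hsv=cv2.cvtColor(im,cv2.COLOR_RGB2HSV); m=cv2.inRange(hsv,(14,40,90),(30,255,255))
for r in range(143,165,2):
    k=np.where(m[r,270:380])[0]+270
    print(r,(k.min(),k.max()) if len(k) else None)
for cc in (290,324,360): print(cc, np.where(m[130:170,cc])[0].min()+130)
a=ray(c,282.6,145.6,30);b=ray(c,365.5,145.6,30);print(a,b,(a+b)/2)
y=0.113; print('expected end mid',439.2+93*np.sin(y),334.5-93*np.cos(y))
E
```

```text
143 None
145 None
147 (np.int64(285), np.int64(361))
149 (np.int64(283), np.int64(364))
151 (np.int64(283), np.int64(364))
153 (np.int64(283), np.int64(364))
155 (np.int64(283), np.int64(364))
157 (np.int64(283), np.int64(364))
159 (np.int64(283), np.int64(364))
161 (np.int64(283), np.int64(364))
163 (np.int64(283), np.int64(364))
290 146
324 146
360 146
[490.7736224  245.44721418  30.        ] [406.73101126 235.99703146  30.        ] [448.75231683 240.72212282  30.        ]
expected end mid 449.6866493710323 242.09312696033356
```

Emit:
{"name": "drive_tool", "arguments": {
  "increments": [
    [-1, [-0.003, 0.002, 0.05], 0],
    [-1, [0, 0, 0.1], 0],
    [-1, [0, 0, 0.1], 0],
    [-1, [0, 0, 0.08], 0],
    [-1, [0, 0, 0.05], 0],
    [-1, [0, 0, 0.02], 0],
    [-1, [0, 0, 0], 0],
    [-1, [0, 0, 0], 0]
  ]
}}

```text
clock: 19.73
position: [446.6, 275.6, 101.0]
ee_rot: [0.746, -0.666, 0.0, -0.001]
contact_force: [0.2, -1.0, -1.3]
gripper_width: 48.8
```

```bash
python3 - <<'E'
from h import *
plan([446,274.4,65],-1.457)
snap('wrist','w14')
im,c=snap('scene','s14')
a=cv2.resize(im[130:220,205:305],None,fx=5,fy=5,interpolation=cv2.INTER_CUBIC)
cv2.imwrite('pics/c14.png',a[:,:,::-1])
E
```

```text
pos [446.6 275.6 101. ] yaw -1.4576 turn tot -0.0003 shift tot after turn [0.0037 0.0024 0.1199] before turn [0.0038 0.0025 0.1199]
```

View pics/w14.png

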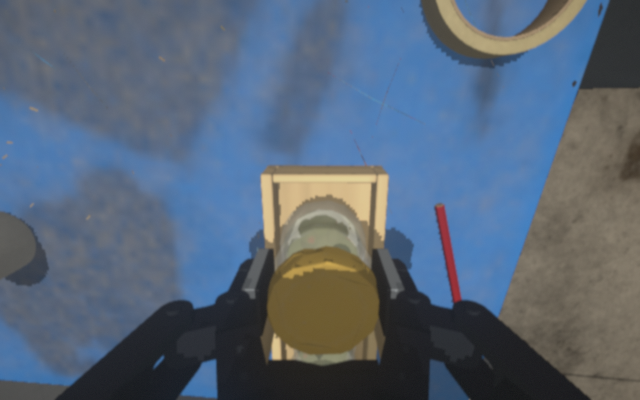

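View pics/c14.png

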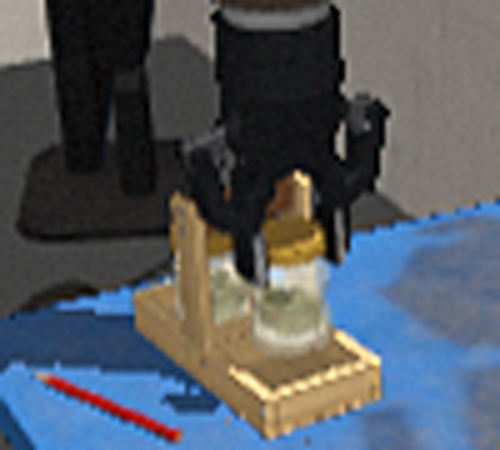

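Emit:
{"name": "drive_tool", "arguments": {
  "increments": [
    [-1, [0.004, 0.002, 0.02], 0],
    [-1, [0, 0, 0.03], 0],
    [-1, [0, 0, 0.025], 0],
    [-1, [0, 0, 0.012], 0],
    [-1, [0, 0, 0], 0],
    [-1, [0, 0, 0], 0]
  ]
}}

```text
clock: 20.58
position: [445.8, 274.0, 74.2]
ee_rot: [0.746, -0.666, 0.0, -0.0]
contact_force: [-0.8, -0.0, -1.3]
gripper_width: 48.4
```

```bash
python3 - <<'E'
from h import *
plan([446,274.4,65],-1.457);print(read_state()['wrist_torque'],read_state()['contact_force'])
snap('wrist','w15')
E
```

```text
pos [445.8 274.   74.2] yaw -1.4577 turn tot -0.0004 shift tot after turn [-0.0013 -0.0008  0.0305] before turn [-0.0013 -0.0008  0.0305]
[-0.07511666 -0.01224608  0.01064924] [-0.81177369 -0.04319984 -1.25453533]
```

View pics/w15.png

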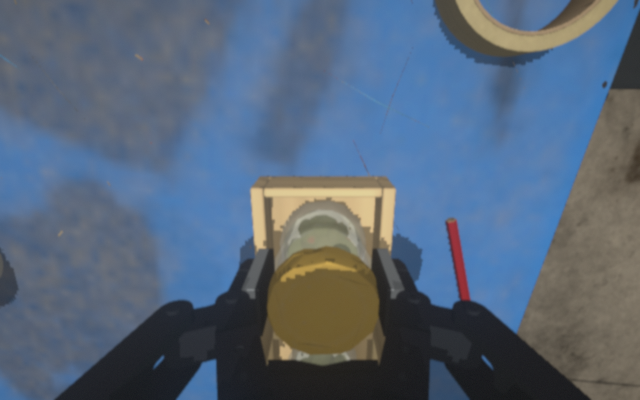

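Jar 2 is inside the cell walls with no contact force. Now I lower it in small steps.

Emit:
{"name": "drive_tool", "arguments": {
  "increments": [
    [-1, [0, 0, 0.01], 0],
    [-1, [0, 0, 0.007], 0],
    [-1, [0, 0, 0], 0]
  ]
}}

```text
clock: 21.0
position: [445.5, 273.7, 68.7]
ee_rot: [0.746, -0.666, -0.0, 0.0]
contact_force: [1.5, 0.4, -1.4]
gripper_width: 48.3
```

Emit:
{"name": "drive_tool", "arguments": {
  "increments": [
    [-1, [0, 0, 0.005], 0],
    [-1, [0, 0, 0.003], 0],
    [-1, [0, 0, 0], 0]
  ]
}}

```text
clock: 21.38
position: [445.6, 273.8, 66.4]
ee_rot: [0.746, -0.666, -0.0, 0.0]
contact_force: [0.6, 0.0, -1.6]
gripper_width: 48.9
```

Emit:
{"name": "drive_tool", "arguments": {
  "increments": [
    [-1, [0, 0, 0.004], 0],
    [-1, [0, 0, 0], 0]
  ]
}}

```text
clock: 21.62
position: [445.6, 273.8, 65.2]
ee_rot: [0.746, -0.666, 0.0, 0.0]
contact_force: [0.1, -0.2, -0.8]
gripper_width: 48.4
```

Emit:
{"name": "drive_tool", "arguments": {
  "increments": [
    [-1, [0, 0, 0.002], 0],
    [-1, [0, 0, 0], 0]
  ]
}}

```text
clock: 21.88
position: [445.7, 273.8, 65.1]
ee_rot: [0.746, -0.666, 0.0, -0.0]
contact_force: [-0.3, -0.5, 2.5]
gripper_width: 48.7
```

Touchdown. Release.

Emit:
{"name": "drive_tool", "arguments": {
  "increments": [
    [0.15, [0, 0, 0], 0],
    [0.2, [0, 0, 0], 0],
    [0.3, [0, 0, 0], 0],
    [0.5, [0, 0, 0], 0],
    [0.8, [0, 0, 0], 0],
    [1, [0, 0, 0], 0],
    [1, [0, 0, 0], 0],
    [1, [0, 0, -0.04], 0],
    [1, [0, 0, -0.1], 0],
    [1, [0, 0, -0.15], 0],
    [1, [0, 0, -0.15], 0],
    [1, [0, 0, -0.08], 0],
    [1, [0, 0, 0], 0],
    [1, [0, 0, 0], 0]
  ]
}}

```text
clock: 23.62
position: [445.0, 273.4, 220.1]
ee_rot: [0.746, -0.666, -0.0, 0.001]
contact_force: [-0.2, 0.6, -0.6]
gripper_width: 85.0
```

```bash
python3 - <<'E'
from h import *
plan([439,334,222],0.113)
im,c=snap('wrist','w16');lid(im,c,81)
im,c=snap('scene','s16')
a=cv2.resize(im[130:220,205:305],None,fx=5,fy=5,interpolation=cv2.INTER_CUBIC)
cv2.imwrite('pics/c16.png',a[:,:,::-1])
E
```

```text
pos [445.  273.4 220.1] yaw -1.4581 turn tot -0.7856 shift tot after turn [ 0.0028 -0.2031 -0.0063] before turn [-0.2031 -0.0027 -0.0064]
ell [321.9 302.4] [34.  48.3] [432.  391.3  81. ] circ 322.0 298.9 23.3 [432.4 387.1  81. ] bbox (299, 288, 47, 33)
ell [321.6 197.8] [52.6 53.9] [444.9 280.   81. ] circ 321.7 198.2 27.6 [444.7 280.4  81. ] bbox (295, 171, 54, 53)
ell [ 15.2 169.1] [25.4 72.1] [714.8 283.8  81. ] circ 12.5 166.3 35.5 [716.7 281.5  81. ] bbox (0, 132, 38, 70)
```

View pics/w16.png

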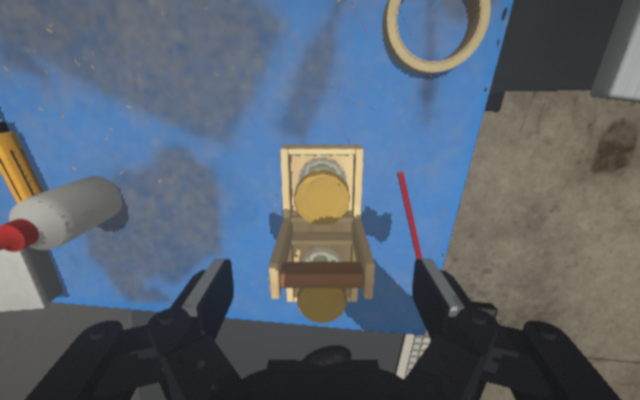

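View pics/c16.png

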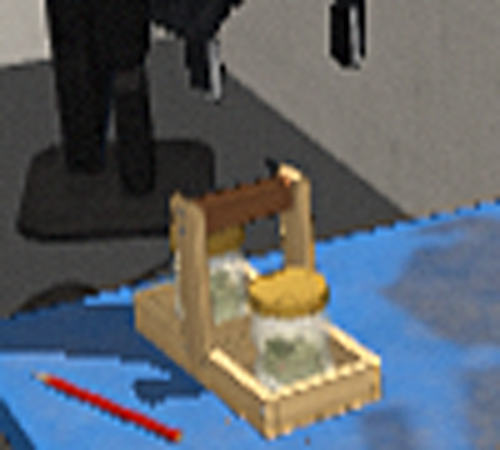

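Both jars stand in their cells (lids at (322,198) and (322,300)) and the carrier is undisturbed. I'll turn a quarter and move over the bar.

Emit:
{"name": "drive_tool", "arguments": {
  "increments": [
    [1, [0, 0, 0], -0.06],
    [1, [0, 0, 0], -0.085],
    [1, [0, 0, 0], -0.085],
    [1, [0, 0, 0], -0.085],
    [1, [0, 0, 0], -0.085],
    [1, [0, 0, 0], -0.085],
    [1, [0, 0, 0], -0.085],
    [1, [0, 0, 0], -0.085],
    [1, [0, 0, 0], -0.085],
    [1, [0, 0, 0], -0.0456],
    [1, [0.003, -0.06, 0], 0],
    [1, [0, -0.08, 0], 0],
    [1, [0, -0.063, 0], 0],
    [1, [0, 0, 0], 0],
    [1, [0, 0, 0], 0]
  ]
}}

```text
clock: 25.6
position: [439.3, 334.7, 220.4]
ee_rot: [0.998, 0.057, -0.0, 0.0]
contact_force: [0.6, -0.2, 0.0]
gripper_width: 85.3
```

```bash
python3 - <<'E'
from h import *
plan([439.2,334.5,106],0.113); print(read_state()['joints'].round(2))
im,c=snap('wrist','w17');lid(im,c,81)
a=cv2.resize(im[120:300,180:440],None,fx=3,fy=3,interpolation=cv2.INTER_CUBIC)
cv2.imwrite('pics/c17.png',a[:,:,::-1])
E
```

```text
pos [439.3 334.7 220.4] yaw 0.1138 turn tot 0.0004 shift tot after turn [-0.0005  0.0006  0.3814] before turn [-2.000e-04  4.000e-04  3.814e-01]
[ 0.94  0.28 -0.21 -0.   -1.09  0.74]
ell [257.8 187. ] [47.7 53.6] [435.3 391.7  81. ] circ 258.2 187.5 27.0 [434.8 391.4  81. ] bbox (232, 163, 54, 50)
ell [379.1 188. ] [52.1 54.7] [446.7 283.6  81. ] circ 379.0 188.0 28.3 [446.7 283.7  81. ] bbox (352, 162, 55, 53)
```

View pics/c17.png

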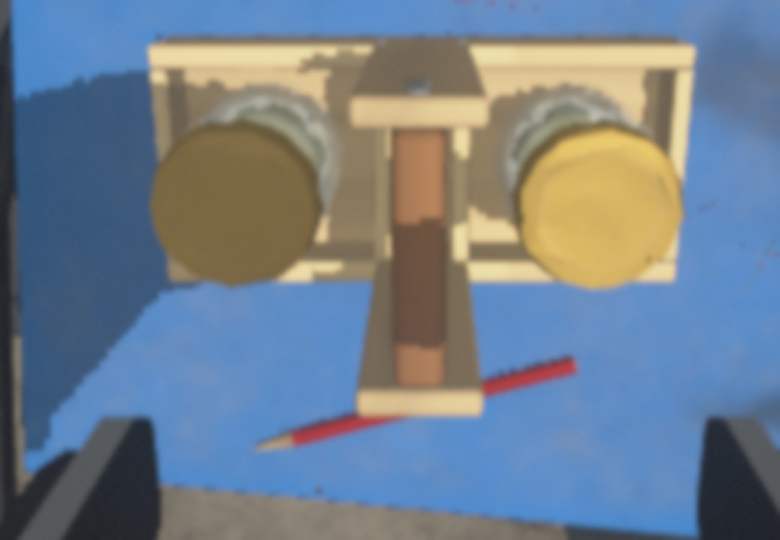

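```bash
python3 - <<'E'
from h import *
im,c=load('w17')
a=ray(c,180+421/3-.3,120+130/3-.3,130); b=ray(c,180+419/3-.3,120+386/3-.3,130); print(a,b,(a+b)/2,np.linalg.norm(a-b),np.arctan2(*(a-b)[[1,0]]))
l=ray(c,180+393/3,120+250/3,130); r=ray(c,180+446/3,120+250/3,130);print(np.linalg.norm(l-r))
E
```

```text
[473.61985554 339.59431092 130.        ] [406.02562102 332.55116336 130.        ] [439.82273828 336.07273714 130.        ] 67.96018295576255 0.10382280332734276
13.188379809337889
```

Emit:
{"name": "drive_tool", "arguments": {
  "increments": [
    [1, [0, -0.001, 0.06], 0],
    [1, [0, 0, 0.11], 0],
    [1, [0, 0, 0.11], 0],
    [1, [0, 0, 0.07], 0],
    [1, [0, 0, 0.028], 0],
    [1, [0, 0, 0], 0],
    [1, [0, 0, 0], 0]
  ]
}}

```text
clock: 26.52
position: [440.1, 335.2, 108.4]
ee_rot: [0.998, 0.057, 0.001, -0.001]
contact_force: [0.0, 0.6, 0.3]
gripper_width: 85.3
```

```bash
python3 - <<'E'
from h import *
plan([439.5,335,107],0.113); print(read_state()['contact_force'])
im,c=snap('wrist','w18')
E
```

```text
pos [440.1 335.2 108.4] yaw 0.1135 turn tot 0.0002 shift tot after turn [-0.0022  0.0004  0.0048] before turn [-0.0022  0.0004  0.0048]
[0.04803548 0.61807451 0.28106307]
```

View pics/w18.png

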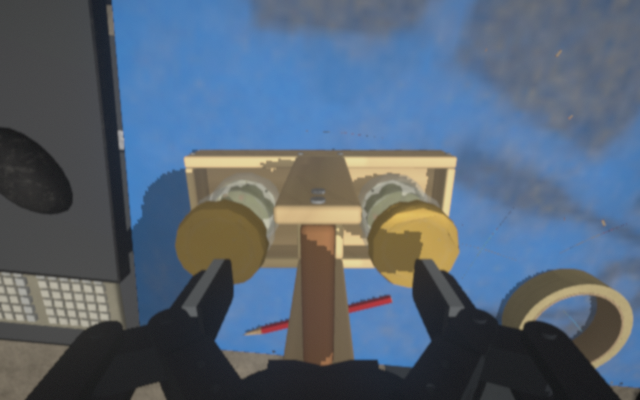

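The bar (column 320) lies between the open fingers, whose tips are above the lids. Closing.

Emit:
{"name": "drive_tool", "arguments": {
  "increments": [
    [0.5, [-0.002, 0, 0.003], 0],
    [0, [0, 0, 0], 0],
    [-0.4, [0, 0, 0], 0],
    [-0.7, [0, 0, 0], 0],
    [-1, [0, 0, 0], 0],
    [-1, [0, 0, 0], 0],
    [-1, [0, 0, 0], 0],
    [-1, [0, 0, 0], 0],
    [-1, [0, 0, 0], 0],
    [-1, [0, 0, 0], 0]
  ]
}}

```text
clock: 27.82
position: [439.3, 335.4, 106.8]
ee_rot: [0.998, 0.057, 0.001, -0.001]
contact_force: [-2.0, 3.7, 4.0]
gripper_width: 13.3
```

```bash
python3 - <<'E'
from h import *
plan([439.5,335,256],0.113); print(read_state()['contact_force'],read_state()['gripper_width'])
im,c=snap('wrist','w19')
im,c=snap('scene','s19')
a=cv2.resize(im[110:220,205:305],None,fx=5,fy=5,interpolation=cv2.INTER_CUBIC)
cv2.imwrite('pics/c19.png',a[:,:,::-1])
E
```

```text
pos [439.3 335.4 106.8] yaw 0.1137 turn tot 0.0004 shift tot after turn [ 0.0005  0.0014 -0.4974] before turn [ 0.0011  0.0007 -0.4974]
[-2.03775004  3.67642025  4.04340954] 13.252308054791742
```

View pics/c19.png

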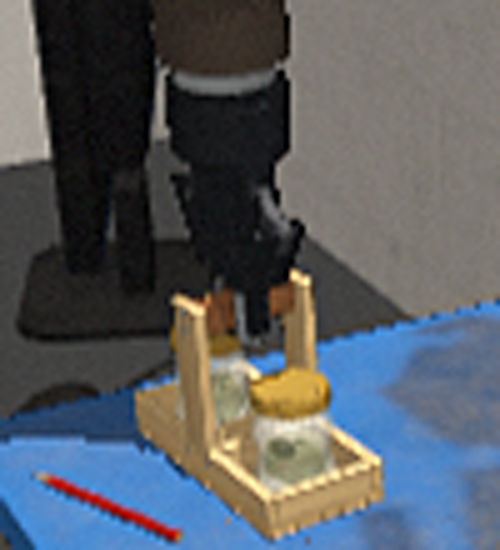

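View pics/w19.png

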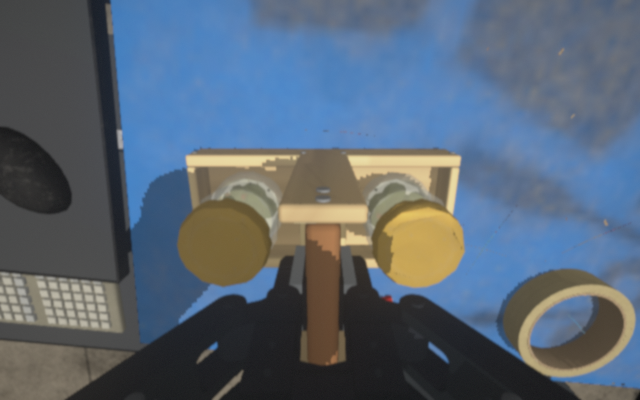

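The bar is pinched at 13.3 mm opening and the jars are clear of the fingers. I'll lift slowly.

Emit:
{"name": "drive_tool", "arguments": {
  "increments": [
    [-1, [0, 0, -0.01], 0],
    [-1, [0, 0, -0.02], 0],
    [-1, [0, 0, -0.03], 0],
    [-1, [0, 0, -0.03], 0],
    [-1, [0, 0, -0.02], 0],
    [-1, [0, 0, -0.01], 0],
    [-1, [0, 0, 0], 0],
    [-1, [0, 0, 0], 0]
  ]
}}

```text
clock: 28.92
position: [438.8, 334.5, 142.1]
ee_rot: [0.998, 0.057, -0.0, 0.0]
contact_force: [0.4, -0.0, -7.3]
gripper_width: 13.4
```

```bash
python3 - <<'E'
from h import *
plan([439.5,335,256],0.113); s=read_state();print(s['contact_force'],s['gripper_width'],s['wrist_torque'])
im,c=snap('wrist','w20')
im,c=snap('scene','s20')
a=cv2.resize(im[110:220,205:305],None,fx=5,fy=5,interpolation=cv2.INTER_CUBIC)
cv2.imwrite('pics/c20.png',a[:,:,::-1])
E
```

```text
pos [438.8 334.5 142.1] yaw 0.1133 turn tot 0.0001 shift tot after turn [ 0.0025 -0.0015 -0.3796] before turn [ 0.0023 -0.0013 -0.3796]
[ 0.40480213 -0.02926458 -7.25457541] 13.40352964203006 [-0.04039551  0.0238912  -0.028573  ]
```

View pics/c20.png

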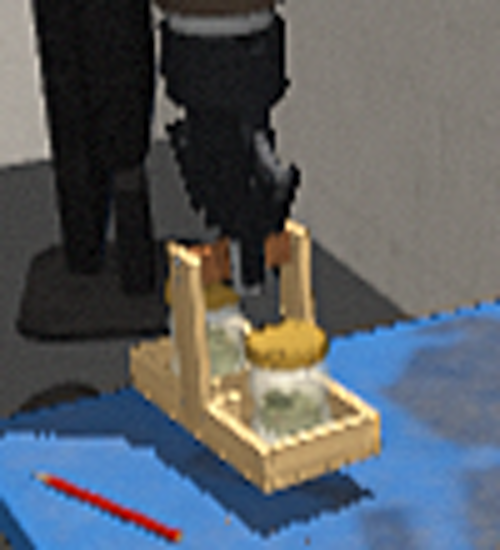

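View pics/w20.png

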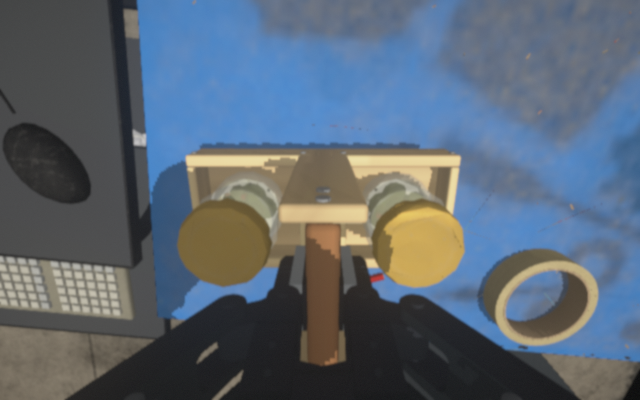

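The carrier is held level with no slip; the view of it matches the one before lifting. The load is 7.3 N. Lifting the remaining ~115 mm.

Emit:
{"name": "drive_tool", "arguments": {
  "increments": [
    [-1, [0, 0, -0.015], 0],
    [-1, [0, 0, -0.03], 0],
    [-1, [0, 0, -0.045], 0],
    [-1, [0, 0, -0.05], 0],
    [-1, [0, 0, -0.05], 0],
    [-1, [0, 0, -0.05], 0],
    [-1, [0, 0, -0.05], 0],
    [-1, [0, 0, -0.04], 0],
    [-1, [0, 0, -0.025], 0],
    [-1, [0, 0, -0.015], 0],
    [-1, [0, 0, -0.01], 0],
    [-1, [0, 0, 0], 0],
    [-1, [0, 0, 0], 0],
    [-1, [0, 0, 0], 0],
    [-1, [0, 0, 0], 0],
    [-1, [0, 0, 0], 0],
    [-1, [0, 0, 0], 0],
    [-1, [0, 0, 0], 0],
    [-1, [0, 0, 0], 0]
  ]
}}

```text
clock: 31.4
position: [439.0, 334.7, 256.4]
ee_rot: [0.998, 0.057, 0.0, -0.0]
contact_force: [0.0, 0.0, -5.9]
gripper_width: 13.3
```

```bash
python3 - <<'E'
from h import *
s=read_state();print(s['clock'],s['position'],s['contact_force'],s['gripper_width'],s['wrist_torque'],np.abs(s['joint_vel']).max())
im,c=snap('wrist','w21')
# carrier underside = tcp z - 106.8
dz=s['position'][2]-106.8; print('underside',dz)
im,c=snap('scene','s21')
a=cv2.resize(im[70:220,190:320],None,fx=4,fy=4,interpolation=cv2.INTER_CUBIC)
cv2.imwrite('pics/c21.png',a[:,:,::-1])
snap('top','t21')
E
```

```text
31.4 [439.01483241 334.67411378 256.44779952] [ 0.04512436  0.02063803 -5.86435259] 13.310170738080837 [ 0.02475788 -0.04975806  0.03490614] 0.004192339251524674
underside 149.6477995207133
```

View pics/c21.png

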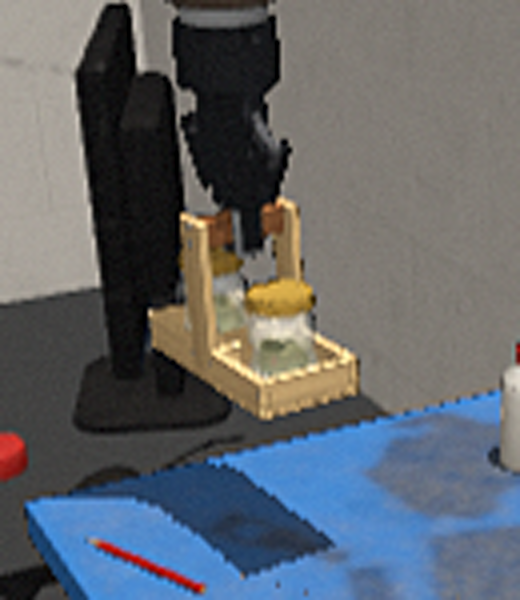

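View pics/w21.png

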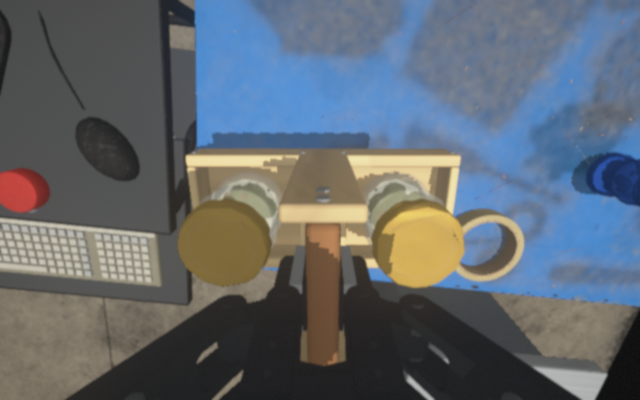

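View pics/t21.png

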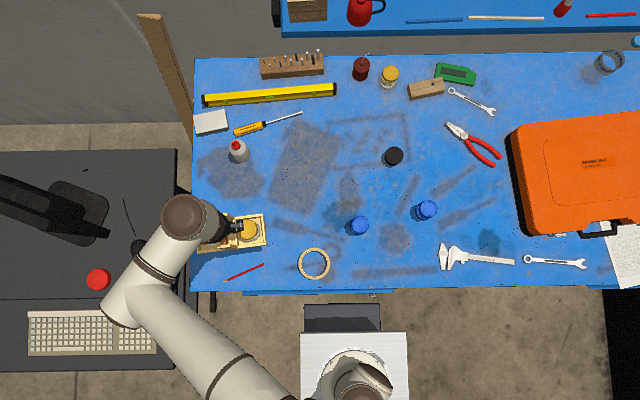

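The carrier hangs level with its underside at about 150 mm. Both lids are in the same wrist-view pixels as before the lift, at (225,243) and (418,243). Glue, tape, tub and the far jar are where they started. Handing in.

```bash
python3 - <<'E'
from bench import *
print(job_done()); s=read_state(); print(s['clock'],s['position'],s['gripper_width'],s['contact_force'])
E
```

```text
the job is handed in; nothing more can be done
None
the job is handed in; nothing more can be done
```

The job is handed in. Both front yellow-lidded jars stand in the carrier, one per cell. I set each down until the force reading showed light contact (about 1–2.5 N), then let go. I then pinched the carrier by the bar and lifted it straight up, and the arm is still holding it in the air.

Last checks, all before hand-in at 31.4 s:
- **Height:** the underside is about 150 mm above the bench, worked out from how far the tool rose.
- **Hold:** the finger opening stayed at 13.3 mm on the 14 mm bar. The arm was still, and the wrist view of the carrier and lids matched the one before the lift, so I saw no tilt or slip.
- **Jars:** both upright in their cells. By my measurement each sits about 3 mm outward of its cell centre; I aimed there to keep the gripper clear of the handle.
- **Bystanders:** the glue, tape, tub, blue look-alikes and far jar look unmoved in the top view.

Some readings did not agree:
- **Wrist force:** it read 7.3 N early in the lift and 5.9 N at the top.
- **Lid positions:** close-up wrist views were off by about 2.5 mm, because the side of the lid shows in them. I averaged that out.
- **After hand-in:** hand-in gives no verdict and the state could not be read afterwards, so the final second is unchecked.

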